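# Run the beads out of the enamel dispenser and let its lid down softly

### The arm

A 6-joint arm with a two-finger parallel gripper is mounted at the origin on the work surface. World frame = base frame: x ahead of the robot, y to its left, z up, the work surface at z = 0. Lengths are in m, angles in rad, forces in N, time in s.
With the tool pointing down it reaches from about 0.3 to 0.775 m from the base axis. Payload 14.6 kg.
Tool frame: the origin (TCP) lies on the mounting face of the last link; the fingertips stand 199 mm ahead of it and the grasp point (between the pads) lies 180 mm ahead of it; z points along the fingers, x is the direction in which the jaws open and shut, and the axes are right-handed (so a half turn about z gives the same grasp; the last joint's range is limited). The gripper opens to 94 mm and grips with 3 to 60 N. Pads are 16 mm wide; open, the fingers measure 119 mm over their backs; the gripper's body (75 mm by 177 mm) begins 78 mm behind the grasp point.
Start: joints at [-1.393, 0.3, 1.521, -0, 1.321, -0.067], TCP at [0.133, -0.534, 0.405] pointing down, gripper open.
Joint ranges: [-3.03, 3.03], [-0.79, 2.21], [0.23, 2.52], [-1.04, 4.18], [0, 3.07], [-2.55, 2.55]. Speed limits (rad/s): [2.22, 2.22, 2.57, 3.14, 3.14, 3.14].

### API

Orientations are given as [roll, pitch, yaw] about the fixed x, y, z axes, in that order (R = Rz(yaw) Ry(pitch) Rx(roll)).
In Python, from station import read_state, snapshot, get_calibration, job_done, search_frame, masks_of gives the robot as it stands. The module is installed in compiled form; this text tells all that it offers.
- The arm moves only by the tool step_arm, never from a script. Its argument "plan" is a list of rows, each a list of 3 entries, a list of its own where there are three numbers: the turn, a rotation vector about the tool's x, y, z in rad, then the shift along the tool's x, y, z in cm, then the gripper's target within -1 to 1 (fully open at 1, half-way at 0, shut at -1). A call has 1 to 5 rows; each row is the pose to reach, as a shift and turn from the pose commanded when the call began, along the tool's axes at that moment; what a row does not reach only later rows make up. A row lasts 1/8 s, in which the tool goes at most 62.5 mm and 10.7 degrees, less where a joint would pass 70% of its speed; a pose out of reach is approached as far as the arm can. A call with a gripper value outside its range is refused whole. The fingers move at their own pace and stop on an object; the grip force is fixed at half the most. Time passes only in rows, so rows that repeat a pose let the fingers close. It gives the time, the measured TCP pose, the force and the opening at its end, in the units of the state.
- read_state(): the state, without advancing time (a new reading comes with each control period).
- snapshot(name): name is "scene" or "top" or "wrist"; returns the picture (480x640x3 uint8, blue, green, red); there is no depth.
- get_calibration(name): a dict with "fov_y" (degrees; the focal length in pixels is half the picture's height over the tangent of half this angle, whatever the lens; pixels are square), "cx", "cy" (the principal point, pixels), "R" (3x3) and "t" (3): a world point X has camera coordinates R X + t. Camera axes: x right, y down, z forward; pixel columns grow to the right and rows downward; lengths in m; the calibration is good to about 2 mm. The wrist camera is an equidistant fisheye: a pixel r from the principal point sees the ray r / f radians off the axis. A picture is of the moment at which its call begins: read the wrist's pose just before it. get_calibration takes no time and is no camera call; for the wrist camera it gives the pose at the moment of the call.
- job_done(): hands the job in, once; it reports no verdict.
Trained networks look in the newest picture that a camera, given by its name, has taken for a name from the list of things; names that differ only in an ending like _2 or _b are one class to them, and where a whole thing is asked for, a point or a joint stands for the part that bears it (a point fixed in the world has none). Each returns a list of dicts, best first, with "p" (0 to 1); they miss things now and then, are a little off and sometimes report something else, mostly with a low value. They report only what shows in the picture. A call takes as long as a camera call.
- search_frame(label, camera): "location" ([x, y, z] in m, in world coordinates, good to about 4 mm: the middle of the surface that is visible of it).
- masks_of(label, camera): "region" (480x640 bool, what is visible of it).
The state is a dict: "t": time; "q": joint angles; "joint_vel": joint speeds; "joint_efforts": joint torques, N m; "ee_pos": TCP position; "eef_rot": TCP orientation; "wrist_force": force on the tool from outside, world axes, zero at the start; "torque": the same for the moment, N m; "opening": finger opening in m.
Only numpy, scipy, OpenCV 4.12 (cv2) and the standard library are available. Lean on these libraries where they do the work, as an engineer would, in place of code of your own. Each camera call takes 0.05 s, during which the arm holds its last target.

### The job

With your fingertips, press the paddle of the bead dispenser's lever right down, without forcing it, so that the linked lid swings up, and keep it down until all nine beads have rolled out into the steel bowl. Then ease the lever up under your fingertips so that the lid comes down softly and does not slam, and take your hand away. Do not touch the lid or the beads, pick anything up, or disturb the bowl and the other things on the tray.

Things in the scene. Friction and masses are not known exactly. Their poses are not given: they have to be found in the camera images.
- dispenser: White enamel bead dispenser, a fixed steel box 92 mm wide (y -46 to +46), 150 mm deep (x -85 to +65), 150 mm high, open hopper on top, spout out to x +97. Origin: under the box, on the tray (12 mm over the work surface). +x is its front, towards the bowl; lever on its -y side. Rod, crank and lever bar reach y -67 mm. Height with lid shut 165 mm, with lid open 180 mm.
- paddle_top (a point): Centre of the top face of the lever's paddle, a dark steel plate 44 mm (dispenser x) by 50 mm (y) on the end of a bent steel bar. Lever up: at x +92, y -120, z +120 mm in the dispenser's frame, tipped 7 degrees at most; nothing above it, the lid's edge is 46 mm inward of the paddle's. Fully pressed it is 39 mm lower, almost straight down. The point moves with it.
- lever_angle (a joint): Lever angle in rad: 0 up (rest), grows when the paddle is pressed down, stop at 0.235. Pivot on the box's side 163 mm behind the paddle. A return spring raises it: pressing takes about 4 to 8 N on the paddle; the stop is hard. A pull rod links it to the lid, so lid and lever always move together.
- lid_angle (a joint): Lid angle in rad: 0 shut (sloping 45 degrees down onto the spout's lip), grows as it swings up, about 0.87 with the lever at its stop; about 3.7 times the lever angle. Let go, the spring and its weight slam it.
- lid: The white enamel lid plate, 98 mm wide by 100 mm long, with a turned-up front edge. Origin on its hinge line, 30 mm ahead of the box's middle and 152 mm over the tray. Only for watching: it is not to be touched.
- lever: The lever: bent round steel bar, 9 mm thick, with the paddle on its end. Origin at its pivot on the box's right side, 70 mm behind the box's origin and 95 mm over the tray.
- bowl_rim (a point): Centre of the mouth of the stainless bowl, 60 mm high, 156 mm across, 0.28 kg, loose, standing under the spout. The beads fall into it.
- bowl: The same bowl; origin at the centre of its underside.
- carousel: Bystander: tiered white plastic bead carousel, 150 mm across, 148 mm high, 0.45 kg; origin at the centre of its underside.
- board: Bystander: wooden bead-threading board, 200 x 110 x 17 mm; origin at the centre of its underside.
- pliers: Bystander: pliers lying flat, 120 mm long, 50 mm wide, 12 mm high, jaws towards its +x; origin on the pivot, at the underside.
- bead1: One of the nine glazed clay beads, a 24 mm ball of about 17 g with a threading hole; origin at its centre. At the start it waits behind the shut lid (front row).
- bead2: One of the nine glazed clay beads, a 24 mm ball of about 17 g with a threading hole; origin at its centre. At the start it waits behind the shut lid (front row).
- bead3: One of the nine glazed clay beads, a 24 mm ball of about 17 g with a threading hole; origin at its centre. At the start it waits behind the shut lid (front row).
- bead4: One of the nine glazed clay beads, a 24 mm ball of about 17 g with a threading hole; origin at its centre. At the start it waits behind the shut lid (second row).
- bead5: One of the nine glazed clay beads, a 24 mm ball of about 17 g with a threading hole; origin at its centre. At the start it waits behind the shut lid (second row).
- bead6: One of the nine glazed clay beads, a 24 mm ball of about 17 g with a threading hole; origin at its centre. At the start it waits behind the shut lid (second row).
- bead7: One of the nine glazed clay beads, a 24 mm ball of about 17 g with a threading hole; origin at its centre. At the start it waits behind the shut lid (third row).
- bead8: One of the nine glazed clay beads, a 24 mm ball of about 17 g with a threading hole; origin at its centre. At the start it waits behind the shut lid (third row).
- bead9: One of the nine glazed clay beads, a 24 mm ball of about 17 g with a threading hole; origin at its centre. At the start it waits behind the shut lid (third row).

How it is judged:
By the outcome, as a careful person would: the job done as asked, in the order asked, and still so for the second after the job is handed in, with the robot touching nothing.
It also fails if it takes over 38 s, if anything falls off the work surface, if the arm or the gripper's body presses on something with over 40 N, if the wrist force passes 120 N, or if a joint passes its speed limit or range.

## Working session

There is one attempt and no reset: what is moved stays moved. The work goes in short steps, Python scripts to look and compute and a tool call to move; the robot and the scene stay as the last step left them, time stands still between calls to the robot, and variables do not carry over. Pictures are saved under pics/ and viewed, and the job is handed in when it is done.

Besides the shell and the picture viewer there is one more tool, called after "Emit:" as name(argument=value, ...), one argument or row to a line, values as JSON. step_arm: Moves the arm, as the interface text tells. Its arguments: {"type":"object","properties":{"plan":{"type":"array"}},"required":["plan"]}

```bash
mkdir -p pics; python3 - <<'E'
from station import *
import cv2
s=read_state()
for k,v in s.items(): print(k,v)
for c in ["scene","top"]:
    cv2.imwrite(f"pics/{c}0.png",snapshot(c))
    for l in ["dispenser","paddle_top","lever","lid","bowl","bowl_rim","carousel","board","pliers"]:
        r=search_frame(l,c)
        print(c,l,[( [round(float(a),3) for a in d["location"]],round(float(d["p"]),2)) for d in r[:2]])
print(read_state()["t"])
E
```

```text
t 0.0
q [-1.39260370e+00  3.00479908e-01  1.52160450e+00  4.16904840e-06
  1.32071878e+00 -6.65897425e-02]
joint_vel [ 0.00070776 -0.00207472  0.00045486  0.00204504  0.00174856  0.00115579]
joint_efforts [ 2.63037065e-03 -5.31800687e+01 -3.52735198e+01  7.09642796e-02
  2.43620243e-02 -8.86244379e-05]
ee_pos [ 0.13328608 -0.53356672  0.40407146]
eef_rot [-3.14150808e+00  1.20757740e-03 -1.32601494e+00]
wrist_force [ 0.14016694 -0.64909721  0.15742912]
torque [-0.01053083  0.04932956 -0.00371351]
opening 0.09420410326769608
scene dispenser [([0.56, -0.025, 0.126], 0.67)]
scene paddle_top [([0.576, -0.128, 0.135], 0.85)]
scene lever [([0.578, -0.123, 0.134], 0.72), ([0.46, -0.337, 0.027], 0.51)]
scene lid [([0.595, -0.02, 0.134], 0.85)]
scene bowl [([0.67, -0.031, 0.036], 0.91)]
scene bowl_rim [([0.665, -0.027, 0.034], 0.74)]
scene carousel [([0.624, 0.327, 0.08], 0.72)]
scene board [([0.46, -0.336, 0.03], 0.65)]
scene pliers [([0.644, -0.348, 0.021], 0.87), ([0.573, -0.127, 0.132], 0.48)]
top dispenser [([0.53, -0.01, 0.127], 0.67)]
top paddle_top [([0.569, -0.122, 0.133], 0.78)]
top lever [([0.57, -0.124, 0.133], 0.98)]
top lid [([0.592, -0.02, 0.136], 0.58), ([0.567, -0.121, 0.132], 0.21)]
top bowl [([0.7, -0.044, 0.034], 0.84)]
top bowl_rim []
top carousel [([0.6, 0.336, 0.105], 0.66)]
top board [([0.444, -0.332, 0.022], 0.81), ([0.569, -0.118, 0.132], 0.56)]
top pliers [([0.639, -0.345, 0.024], 0.65)]
1.0
```

View pics/scene0.png

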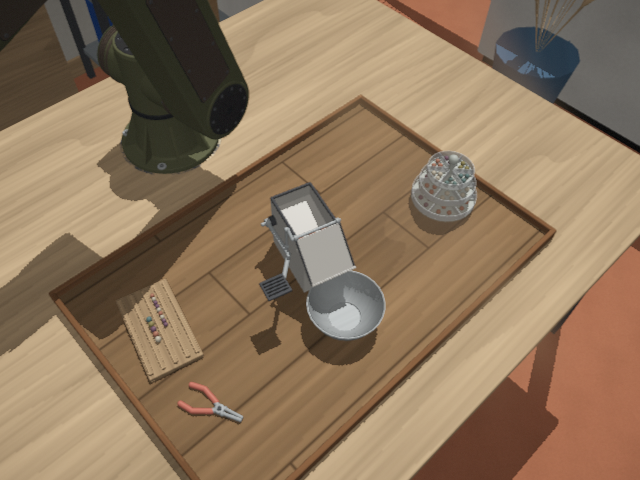

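View pics/top0.png

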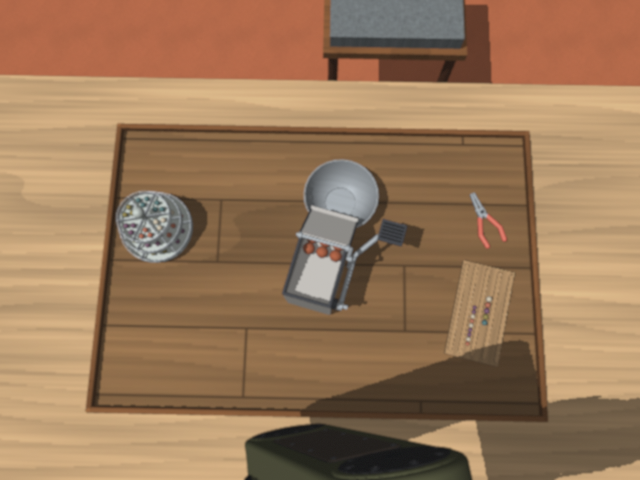

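```bash
python3 - <<'E'
from station import *
import numpy as np,cv2
# paddle mask from scene/top; back-project centroid onto z=0.132
for c in ["scene","top"]:
    k=get_calibration(c)
    f=240/np.tan(np.radians(k["fov_y"])/2);R=np.array(k["R"]);t=np.array(k["t"])
    print(c,f,k["cx"],k["cy"],"cam at",-R.T@t)
    snapshot(c)
    for l in ["paddle_top"]:
      for m in masks_of(l,c)[:2]:
        ys,xs=np.nonzero(m["region"]);print(l,m["p"],len(xs),xs.min(),xs.max(),ys.min(),ys.max(),xs.mean(),ys.mean())
        im=snapshot(c)
        im[m["region"]]=(0,0,255); cv2.imwrite(f"pics/m_{c}.png",im[:, :])
        def bp(u,v,z):
            d=R.T@np.array([(u-k["cx"])/f,(v-k["cy"])/f,1]);o=-R.T@t
            return o+d*(z-o[2])/d[2]
        print(bp(xs.mean(),ys.mean(),0.132))
        b=cv2.boxPoints(cv2.minAreaRect(np.c_[xs,ys].astype(np.float32)))
        for p in b: print(p,bp(*p,0.132))
E
```

```text
scene 594.1852333698213 314.0905216165371 237.7353823864258 cam at [ 1.05882985 -0.49455665  1.09043501]
paddle_top 0.72 924 261 291 218 300 278.0248917748918 269.4978354978355
[ 0.56183333 -0.11224713  0.132     ]
[261. 218.] [ 0.44331613 -0.05585837  0.132     ]
[291. 218.] [ 0.48460318 -0.01051919  0.132     ]
[291. 300.] [ 0.62912108 -0.13858531  0.132     ]
[261. 300.] [ 0.59159696 -0.17959291  0.132     ]
top 548.3099847042562 325.9974544187326 242.99255997030028 cam at [ 0.33181761 -0.01932165  1.16379821]
paddle_top 0.75 928 337 405 219 308 375.67349137931035 246.29525862068965
[ 0.55683167 -0.10865281  0.132     ]
[318.91513 291.362  ] [ 0.46749766 -0.00142777  0.132     ]
[388.96    211.01645] [ 0.62784679 -0.13454647  0.132     ]
[411.64322 230.79156] [ 0.58894891 -0.17827981  0.132     ]
[341.59836 311.13712] [ 0.43109002 -0.04483164  0.132     ]
```

```bash
cat > h.py <<'E'
import numpy as np,cv2
from station import *
def cam(c):
    k=get_calibration(c); f=240/np.tan(np.radians(k["fov_y"])/2)
    return f,k["cx"],k["cy"],np.array(k["R"]),np.array(k["t"])
def bp(K,u,v,z):
    f,cx,cy,R,t=K
    d=R.T@np.array([(u-cx)/f,(v-cy)/f,1]);o=-R.T@t
    return o+d*(z-o[2])/d[2]
def pr(K,X):
    f,cx,cy,R,t=K; p=R@np.array(X)+t; return cx+f*p[0]/p[2],cy+f*p[1]/p[2]
E
python3 - <<'E'
from h import *
for c,(x0,y0,x1,y1) in {"scene":(240,170,380,320),"top":(270,190,430,330)}.items():
    im=cv2.imread(f"pics/{c}0.png")
    cv2.imwrite(f"pics/z_{c}.png",cv2.resize(im[y0:y1,x0:x1],None,fx=4,fy=4,interpolation=cv2.INTER_CUBIC))
E
```

```text
(no output)
```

View pics/z_scene.png

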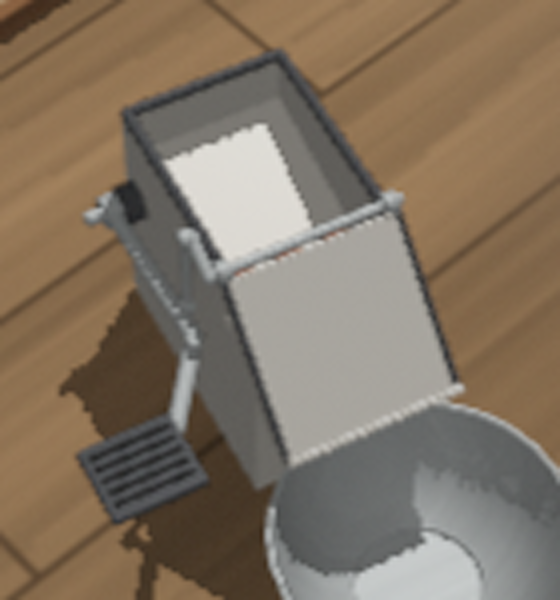

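View pics/z_top.png

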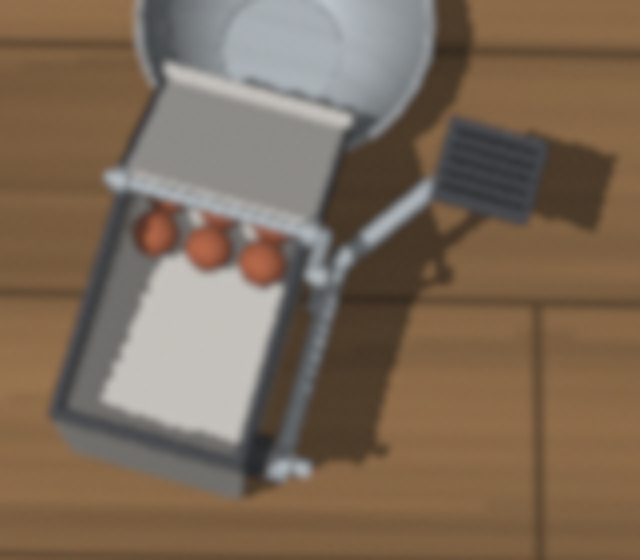

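```bash
python3 - <<'E'
from h import *
from scipy.optimize import least_squares
S=np.array([(78,457),(172,416),(208,483),(117,522)],float)  # corners
T=np.array([(455,116),(548,143),(525,224),(433,195)],float)
S=(S+.5)/4-.5+[240,170]; T=(T+.5)/4-.5+[270,190]
Ks,Kt=cam("scene"),cam("top")
for P,K in((S,Ks),(T,Kt)):
    W=np.array([bp(K,*p,0.132) for p in P]); print(W.round(4).tolist(),W.mean(0).round(4))
    e=np.roll(W,-1,0)-W; print(np.linalg.norm(e,axis=1).round(3),np.degrees(np.arctan2(e[:,1],e[:,0])).round(1))
cs,ct=S.mean(0),T.mean(0)
r=least_squares(lambda X:np.r_[np.array(pr(Ks,X))-cs,np.array(pr(Kt,X))-ct],[.57,-.12,.13]);print(r.x,r.fun)
# box top rim corners in top image z=.162
B=np.array([(52,412),(245,465),(305,245)],float);B=(B+.5)/4-.5+[270,190]
for p in B: print(bp(Kt,*p,.162))
# hinge line ends, lid lip
L=np.array([(165,65),(352,120)],float);L=(L+.5)/4-.5+[270,190]
for p in L: print(bp(Kt,*p,.1))
E
```

```text
[[0.5623, -0.1597, 0.132], [0.5749, -0.1119, 0.132], [0.6144, -0.1239, 0.132], [0.6016, -0.169, 0.132]] [ 0.5883 -0.1411  0.132 ]
[0.049 0.041 0.047 0.04 ] [  75.2  -17.  -105.8  166.7]
[[0.6123, -0.1236, 0.132], [0.5996, -0.1687, 0.132], [0.5591, -0.1572, 0.132], [0.5726, -0.1129, 0.132]] [ 0.5859 -0.1406  0.132 ]
[0.047 0.042 0.046 0.041] [-105.7  164.1   73.1  -15.1]
[ 0.58676554 -0.14058972  0.1290284 ] [-0.2145588   0.03229851 -0.18430101 -0.12546529]
[0.459888   0.06458116 0.162     ]
[ 0.43738334 -0.02438776  0.162     ]
[ 0.54043803 -0.0504852   0.162     ]
[0.64467948 0.01935471 0.1       ]
[ 0.61784876 -0.0751887   0.1       ]
```

Emit:
step_arm(
  plan=[
    [[0,0,-0.1],[-2.0,-4.0,0],-1],
    [[0,0,-0.2],[-4.8,-9.6,0],-1],
    [[0,0,-0.31],[-7.7,-15.3,0],-1],
    [[0,0,-0.42],[-10.6,-21.0,0],-1],
    [[0,0,-0.53],[-13.4,-26.7,0],-1],
  ],
)

```text
t: 1.92
ee_pos: [0.358, -0.3399, 0.4049]
eef_rot: [3.142, -0.001, -0.793]
wrist_force: [0.6, -0.4, 0.1]
opening: 0.0475
```

```bash
cat >> h.py <<'E'
from scipy.spatial.transform import Rotation as Ro
def delta(tgt,yaw=-0.27):
    s=read_state(); R=Ro.from_euler("xyz",s["eef_rot"]); G=Ro.from_euler("xyz",[np.pi,0,yaw])
    print("t",s["t"],"shift cm",(R.inv().apply(np.array(tgt)-s["ee_pos"])*100).round(2),"turn",(R.inv()*G).as_rotvec().round(3),"pos",np.round(s["ee_pos"],4),"F",np.round(s["wrist_force"],2),"open",s["opening"])
E
python3 -c "
from h import *
delta([.5862,-.144,.361])"
```

```text
t 1.925 shift cm [  2.07 -30.     4.39] turn [ 0.    -0.001 -0.523] pos [ 0.358  -0.3399  0.4049] F [ 0.61 -0.4   0.15] open 0.04748533736570454
```

Emit:
step_arm(
  plan=[
    [[0,0,-0.1],[0.4,-6.0,0],-1],
    [[0,0,-0.21],[0.8,-12.0,0],-1],
    [[0,0,-0.32],[1.3,-18.5,0],-1],
    [[0,0,-0.43],[1.7,-24.5,0.5],-1],
    [[0,0,-0.523],[2.1,-30.0,1.5],-1],
  ],
)

```text
t: 2.55
ee_pos: [0.5873, -0.1449, 0.3898]
eef_rot: [3.142, -0.001, -0.269]
wrist_force: [0.5, 0.1, -0.0]
opening: 0.0009
```

Emit:
step_arm(
  plan=[
    [[0,0,0],[0,0,1],-1],
    [[0,0,0],[0,0,2],-1],
    [[0,0,0],[0,0,2.5],-1],
    [[0,0,0],[0,0,2.5],-1],
  ],
)

```text
t: 3.05
ee_pos: [0.5854, -0.1474, 0.3647]
eef_rot: [3.142, 0.0, -0.275]
wrist_force: [0.2, 0.4, 0.3]
opening: 0.0004
```

```bash
python3 - <<'E'
from h import *
delta([.5862,-.144,.331])
w=snapshot("wrist"); cv2.imwrite("pics/w1.png",w)
s=snapshot("scene"); cv2.imwrite("pics/s1.png",cv2.resize(s[120:360,180:420],None,fx=2.5,fy=2.5,interpolation=cv2.INTER_CUBIC))
E
```

```text
t 3.05 shift cm [-0.01 -0.35  3.37] turn [ 0.     0.    -0.005] pos [ 0.5854 -0.1474  0.3647] F [0.17 0.45 0.29] open 0.00044930697158342126
```

View pics/w1.png

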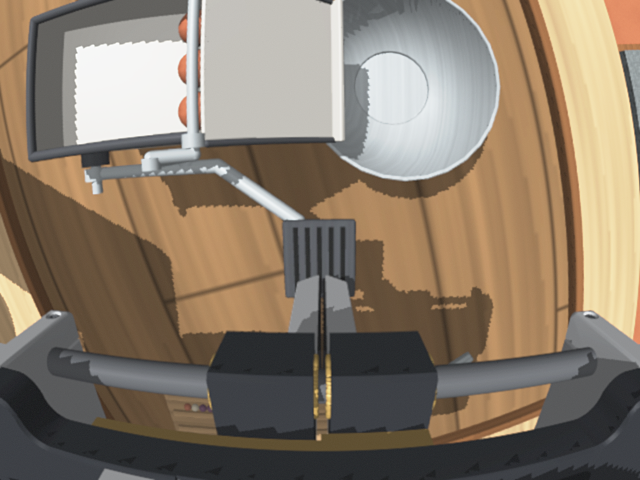

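View pics/s1.png

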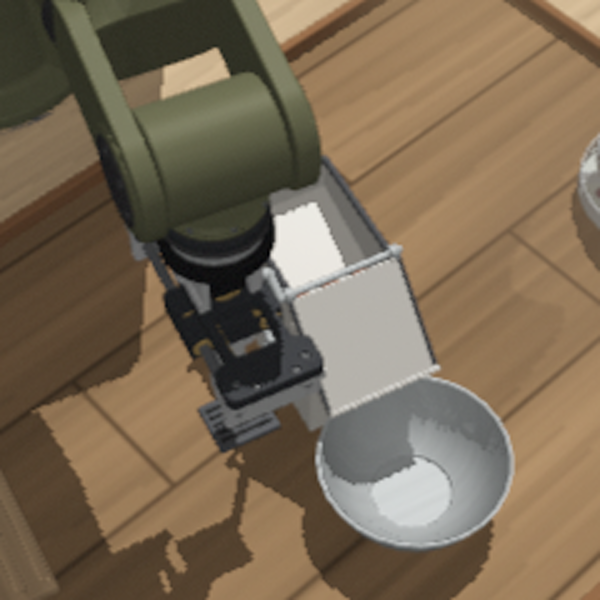

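```bash
python3 - <<'E'
from h import *
k=get_calibration("wrist");f=240/np.tan(np.radians(k["fov_y"])/2);R=np.array(k["R"]);t=np.array(k["t"])
print("cam",-R.T@t, "f",f)
def fp(X):
    p=R@np.array(X)+t;th=np.arctan2(np.hypot(p[0],p[1]),p[2]);a=np.arctan2(p[1],p[0]);return np.round([k["cx"]+f*th*np.cos(a),k["cy"]+f*th*np.sin(a)],1)
for c in [(0.5623,-0.1597),(0.5737,-0.1124),(0.6133,-0.1238),(0.6006,-0.1689),(.587,-.1406)]: print(c,fp([*c,.132]))
s=read_state();print("tip",fp(np.array(s["ee_pos"])-[0,0,.199]))
print("tip 12mm below",fp([.5862,-.144,.132]))
E
```

```text
cam [ 0.60578596 -0.07324576  0.34539369] f 371.64829954431775
(0.5623, -0.1597) [291.5 297.5]
(0.5737, -0.1124) [286.5 221.5]
(0.6133, -0.1238) [356.4 222. ]
(0.6006, -0.1689) [354.3 295.3]
(0.587, -0.1406) [321.2 259.7]
tip [321.9 292.2]
tip 12mm below [321.4 265.1]
```

Emit:
step_arm(
  plan=[
    [[0,0,-0.005],[0,-0.35,0.8],-1],
    [[0,0,-0.005],[0,-0.35,1.6],-1],
    [[0,0,-0.005],[0,-0.35,2.3],-1],
    [[0,0,-0.005],[0,-0.35,2.7],-1],
    [[0,0,-0.005],[0,-0.35,2.7],-1],
  ],
)

```text
t: 3.78
ee_pos: [0.5868, -0.1433, 0.3373]
eef_rot: [-3.142, 0.001, -0.268]
wrist_force: [0.8, -0.3, 0.8]
opening: 0.0005
```

```bash
python3 - <<'E'
from h import *
delta([.5862,-.144,.330])
w=snapshot("wrist"); cv2.imwrite("pics/w2.png",w)
E
```

```text
t 3.775 shift cm [-0.04  0.09  0.73] turn [-0.     0.001  0.002] pos [ 0.5868 -0.1433  0.3373] F [ 0.81 -0.31  0.83] open 0.00046264463102950085
```

View pics/w2.png

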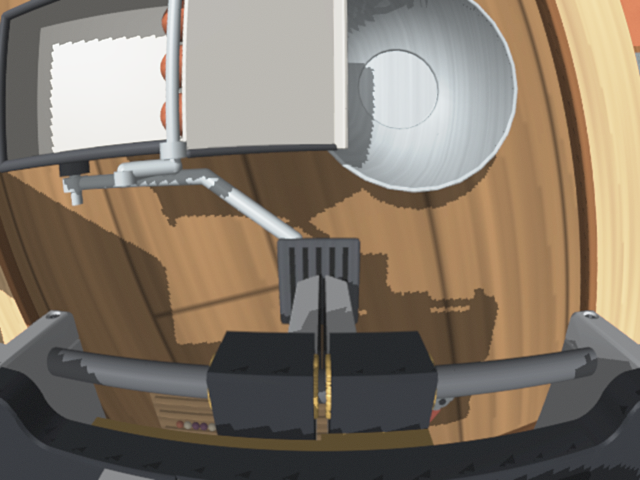

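Emit:
step_arm(
  plan=[
    [[0,0,0],[0,0,0.3],-1],
    [[0,0,0],[0,0,0.6],-1],
    [[0,0,0],[0,0,0.8],-1],
    [[0,0,0],[0,0,1.0],-1],
    [[0,0,0],[0,0,1.2],-1],
  ],
)

```text
t: 4.45
ee_pos: [0.587, -0.1433, 0.326]
eef_rot: [3.142, -0.002, -0.268]
wrist_force: [3.3, -0.9, 3.4]
opening: 0.0002
```

Emit:
step_arm(
  plan=[
    [[0,0,0],[0,0,0.3],-1],
    [[0,0,0],[0,0,0.6],-1],
    [[0,0,0],[0,0,0.9],-1],
    [[0,0,0],[0,0,1.2],-1],
    [[0,0,0],[0,0,1.5],-1],
  ],
)

```text
t: 5.08
ee_pos: [0.5868, -0.1433, 0.3105]
eef_rot: [3.142, -0.0, -0.268]
wrist_force: [4.1, -0.7, 4.6]
opening: 0.0004
```

```bash
python3 - <<'E'
from h import *
delta([.5862,-.144,.292])
w=snapshot("wrist"); cv2.imwrite("pics/w3.png",w)
delta([.5862,-.144,.292])
E
```

```text
t 5.075 shift cm [-0.04  0.09  1.85] turn [ 0.    -0.     0.002] pos [ 0.5868 -0.1433  0.3105] F [ 4.08 -0.73  4.6 ] open 0.0003951538994773089
t 5.125 shift cm [-0.03  0.09  1.81] turn [0.    0.    0.002] pos [ 0.5868 -0.1433  0.3101] F [ 3.61 -1.64  3.95] open 0.0005266801743093963
```

View pics/w3.png

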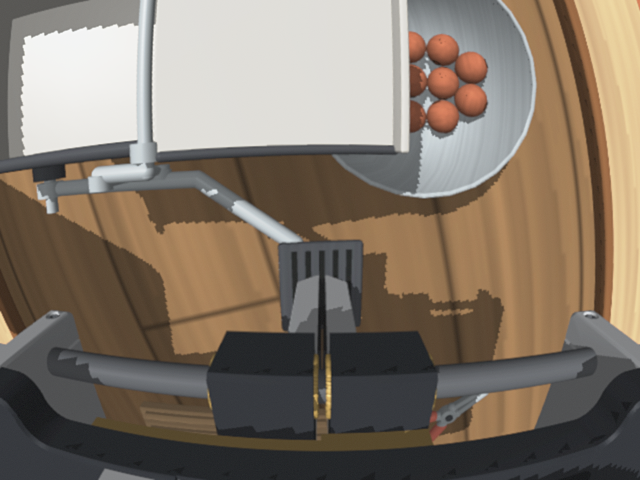

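Emit:
step_arm(
  plan=[
    [[0,0,0],[0,0,0.3],-1],
    [[0,0,0],[0,0,0.6],-1],
    [[0,0,0],[0,0,0.9],-1],
    [[0,0,0],[0,0,1.1],-1],
    [[0,0,0],[0,0,1.3],-1],
  ],
)

```text
t: 5.75
ee_pos: [0.5867, -0.1432, 0.2975]
eef_rot: [-3.142, 0.001, -0.268]
wrist_force: [1.0, 0.1, 4.4]
opening: 0.0
```

Emit:
step_arm(
  plan=[
    [[0,0,0],[0,0,0.1],-1],
    [[0,0,0],[0,0,0.2],-1],
    [[0,0,0],[0,0,0.2],-1],
  ],
)

```text
t: 6.12
ee_pos: [0.5867, -0.1432, 0.2955]
eef_rot: [-3.142, 0.001, -0.268]
wrist_force: [-0.6, 0.5, 5.2]
opening: 0.0005
```

```bash
python3 - <<'E'
from h import *
delta([.5862,-.144,.292])
w=snapshot("wrist"); cv2.imwrite("pics/w4.png",w)
E
```

```text
t 6.125 shift cm [-0.03  0.09  0.35] turn [-0.     0.001  0.002] pos [ 0.5867 -0.1432  0.2955] F [-0.56  0.52  5.16] open 0.0004719230569002373
```

View pics/w4.png

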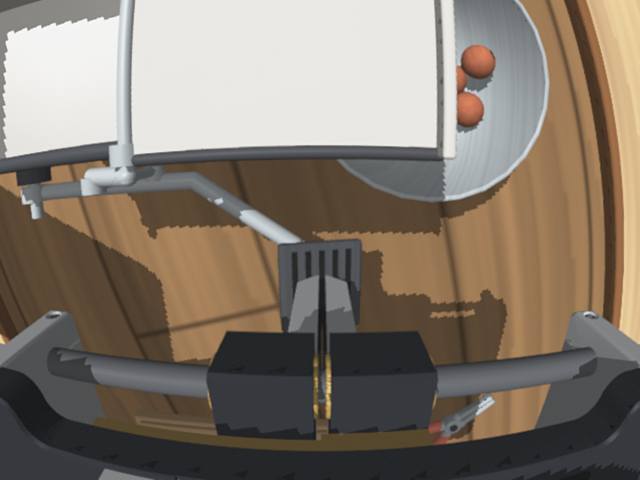

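Emit:
step_arm(
  plan=[
    [[0,0,0],[0,0,0.1],-1],
    [[0,0,0],[0,0,0.2],-1],
    [[0,0,0],[0,0,0.2],-1],
  ],
)

```text
t: 6.55
ee_pos: [0.5867, -0.1432, 0.2935]
eef_rot: [-3.142, 0.001, -0.268]
wrist_force: [-1.7, 0.4, 4.4]
opening: 0.0006
```

Emit:
step_arm(
  plan=[
    [[0,0,0],[0,0,0.1],-1],
    [[0,0,0],[0,0,0.1],-1],
  ],
)

```text
t: 6.8
ee_pos: [0.5867, -0.1432, 0.2929]
eef_rot: [-3.142, 0.0, -0.268]
wrist_force: [-3.2, -0.0, 8.2]
opening: 0.0008
```

Emit:
step_arm(
  plan=[
    [[0,0,0],[0,0,0.05],-1],
    [[0,0,0],[0,0,0.05],-1],
    [[0,0,0],[0,0,0.05],-1],
  ],
)

```text
t: 7.18
ee_pos: [0.5867, -0.1432, 0.2927]
eef_rot: [-3.142, 0.0, -0.268]
wrist_force: [-5.3, 1.4, 10.1]
opening: 0.0004
```

```bash
python3 - <<'E'
from h import *
delta([.5862,-.144,.292])
for c in ["top","scene","wrist"]:
    im=snapshot(c)
    if c=="top": im=im[130:340,220:440]
    if c=="scene": im=im[140:360,200:420]
    cv2.imwrite(f"pics/{c}5.png",cv2.resize(im,None,fx=2.5,fy=2.5,interpolation=cv2.INTER_CUBIC) if c!="wrist" else im)
for c in ["top","scene"]:
  for i in (1,):
    r=search_frame("bead1",c); print(c,[(np.round(d["location"],3).tolist(),round(d["p"],2)) for d in r])
E
```

```text
t 7.175 shift cm [-0.03  0.09  0.07] turn [-0.     0.     0.002] pos [ 0.5867 -0.1432  0.2927] F [-5.28  1.45 10.06] open 0.00038333526259210307
top [([0.72, -0.036, 0.043], 0.66), ([0.704, -0.065, 0.043], 0.58)]
scene [([0.712, -0.068, 0.042], 0.61), ([0.662, -0.061, 0.035], 0.6), ([0.706, -0.052, 0.034], 0.48), ([0.725, -0.042, 0.047], 0.45), ([0.688, -0.067, 0.036], 0.45), ([0.675, -0.022, 0.032], 0.42)]
```

View pics/top5.png

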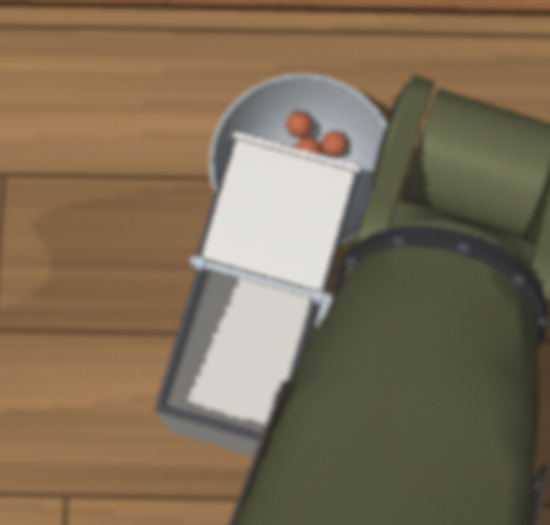

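View pics/scene5.png

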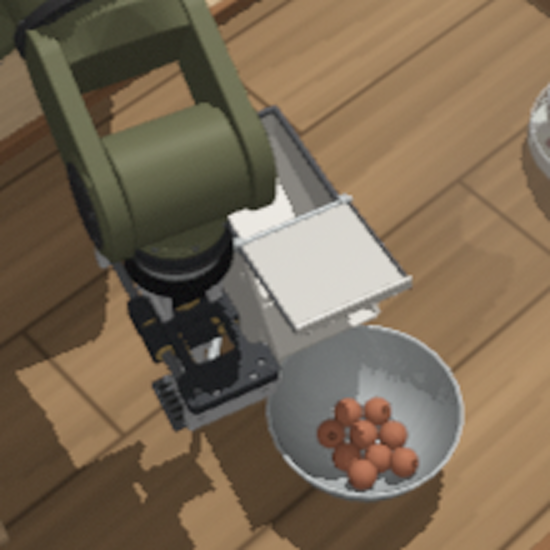

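Emit:
step_arm(
  plan=[
    [[0,0,0],[0,0,-0.1],-1],
    [[0,0,0],[0,0,-0.25],-1],
    [[0,0,0],[0,0,-0.45],-1],
    [[0,0,0],[0,0,-0.65],-1],
    [[0,0,0],[0,0,-0.85],-1],
  ],
)

```text
t: 8.05
ee_pos: [0.5869, -0.1433, 0.3008]
eef_rot: [-3.142, -0.0, -0.268]
wrist_force: [-0.3, -0.3, 3.7]
opening: 0.0006
```

Emit:
step_arm(
  plan=[
    [[0,0,0],[0,0,-0.2],-1],
    [[0,0,0],[0,0,-0.4],-1],
    [[0,0,0],[0,0,-0.6],-1],
    [[0,0,0],[0,0,-0.8],-1],
    [[0,0,0],[0,0,-1.0],-1],
  ],
)

```text
t: 8.68
ee_pos: [0.5868, -0.1432, 0.3108]
eef_rot: [-3.142, -0.0, -0.268]
wrist_force: [3.2, -0.9, 3.3]
opening: 0.0001
```

Emit:
step_arm(
  plan=[
    [[0,0,0],[0,0,-0.2],-1],
    [[0,0,0],[0,0,-0.4],-1],
    [[0,0,0],[0,0,-0.6],-1],
    [[0,0,0],[0,0,-0.75],-1],
    [[0,0,0],[0,0,-0.9],-1],
  ],
)

```text
t: 9.3
ee_pos: [0.5867, -0.1432, 0.3196]
eef_rot: [-3.142, 0.001, -0.268]
wrist_force: [0.9, -0.3, 3.1]
opening: 0.0006
```

```bash
python3 - <<'E'
from h import *
delta([.5862,-.144,.331])
w=snapshot("wrist"); cv2.imwrite("pics/w6.png",w)
E
```

```text
t 9.3 shift cm [-0.03  0.09 -1.14] turn [-0.     0.001  0.002] pos [ 0.5867 -0.1432  0.3196] F [ 0.89 -0.3   3.13] open 0.0005741185008100996
```

View pics/w6.png

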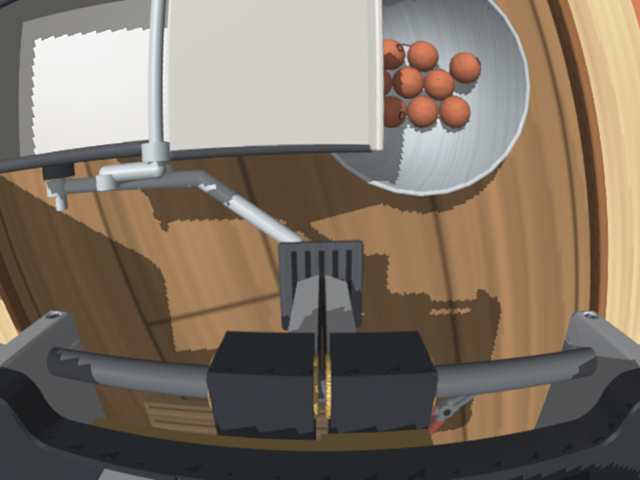

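Nine beads are in the bowl (about x 385–480, y 40–125) and the lid is mostly closed. I'll do the last 12 mm slowly.

Emit:
step_arm(
  plan=[
    [[0,0,0],[0,0,-0.12],-1],
    [[0,0,0],[0,0,-0.24],-1],
    [[0,0,0],[0,0,-0.36],-1],
    [[0,0,0],[0,0,-0.48],-1],
    [[0,0,0],[0,0,-0.6],-1],
  ],
)

```text
t: 9.98
ee_pos: [0.5868, -0.1432, 0.3257]
eef_rot: [-3.142, 0.0, -0.268]
wrist_force: [-2.1, 1.3, 2.6]
opening: 0.0006
```

Emit:
step_arm(
  plan=[
    [[0,0,0],[0,0,-0.1],-1],
    [[0,0,0],[0,0,-0.2],-1],
    [[0,0,0],[0,0,-0.3],-1],
    [[0,0,0],[0,0,-0.4],-1],
    [[0,0,0],[0,0,-0.5],-1],
  ],
)

```text
t: 10.6
ee_pos: [0.5868, -0.1433, 0.3307]
eef_rot: [3.142, -0.0, -0.268]
wrist_force: [-1.8, 1.0, 3.4]
opening: 0.0004
```

Emit:
step_arm(
  plan=[
    [[0,0,0],[0,0,-0.1],-1],
    [[0,0,0],[0,0,-0.2],-1],
    [[0,0,0],[0,0,-0.3],-1],
    [[0,0,0],[0,0,-0.4],-1],
    [[0,0,0],[0,0,-0.5],-1],
  ],
)

```text
t: 11.22
ee_pos: [0.5868, -0.1433, 0.3357]
eef_rot: [-3.142, -0.0, -0.268]
wrist_force: [-0.1, 0.1, 0.5]
opening: 0.0009
```

Emit:
step_arm(
  plan=[
    [[0,0,0],[0,0,-0.2],-1],
    [[0,0,0],[0,0,-0.6],-1],
    [[0,0,0],[0,0,-1.5],-1],
    [[0,0,0],[0,0,-3],-1],
    [[0,0,0],[0,0,-5],-1],
  ],
)

```text
t: 11.85
ee_pos: [0.5867, -0.1432, 0.3869]
eef_rot: [3.142, -0.0, -0.268]
wrist_force: [-0.1, 0.0, 0.4]
opening: 0.0006
```

Emit:
step_arm(
  plan=[
    [[0,0,0],[0,1,-2],-1],
    [[0,0,0],[0,4,-4],-1],
    [[0,0,0],[0,8,-5],-1],
    [[0,0,0],[0,12,-5],-1],
    [[0,0,0],[0,16,-5],-1],
  ],
)

```text
t: 12.48
ee_pos: [0.5438, -0.2986, 0.437]
eef_rot: [3.141, -0.001, -0.268]
wrist_force: [0.8, -0.4, 0.5]
opening: 0.0004
```

Emit:
step_arm(
  plan=[
    [[0,0,0],[0,4,0],-1],
    [[0,0,0],[0,6,0],-1],
    [[0,0,0],[0,6,0],-1],
    [[0,0,0],[0,6,0],-1],
  ],
)

```text
t: 12.98
ee_pos: [0.529, -0.3542, 0.4359]
eef_rot: [-3.141, -0.0, -0.267]
wrist_force: [0.2, -0.1, -0.1]
opening: -0.0001
```

```bash
python3 - <<'E'
from h import *
delta([.5862,-.144,.331])
im=snapshot("top");cv2.imwrite("pics/top7.png",im)
im=snapshot("scene");cv2.imwrite("pics/scene7.png",im)
for c in ["top","scene"]:
  for l in ["paddle_top","lid","bowl","carousel","board","pliers"]:
    print(c,l,[(np.round(d["location"],3).tolist(),round(d["p"],2)) for d in search_frame(l,c)[:1]])
E
```

```text
t 12.975 shift cm [ -0.03 -21.79  10.5 ] turn [-0.    -0.     0.003] pos [ 0.529  -0.3542  0.4359] F [ 0.19 -0.13 -0.09] open -9.090326879929319e-05
top paddle_top [([0.569, -0.122, 0.131], 0.95)]
top lid [([0.595, -0.022, 0.138], 0.85)]
top bowl [([0.705, -0.049, 0.041], 0.73)]
top carousel [([0.602, 0.336, 0.11], 0.75)]
top board [([0.513, -0.31, 0.021], 0.68)]
top pliers [([0.638, -0.345, 0.024], 0.95)]
scene paddle_top [([0.575, -0.127, 0.131], 0.7)]
scene lid [([0.593, -0.018, 0.134], 0.74)]
scene bowl [([0.659, -0.018, 0.039], 0.84)]
scene carousel [([0.624, 0.328, 0.079], 0.98)]
scene board [([0.486, -0.346, 0.032], 0.6)]
scene pliers [([0.646, -0.347, 0.019], 0.88)]
```

View pics/top7.png

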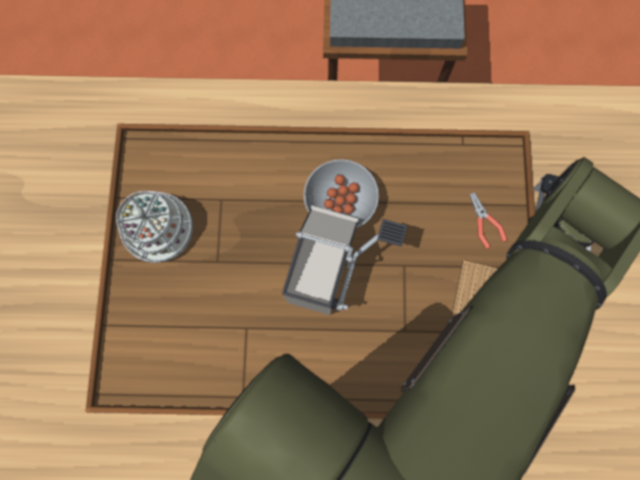

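View pics/scene7.png

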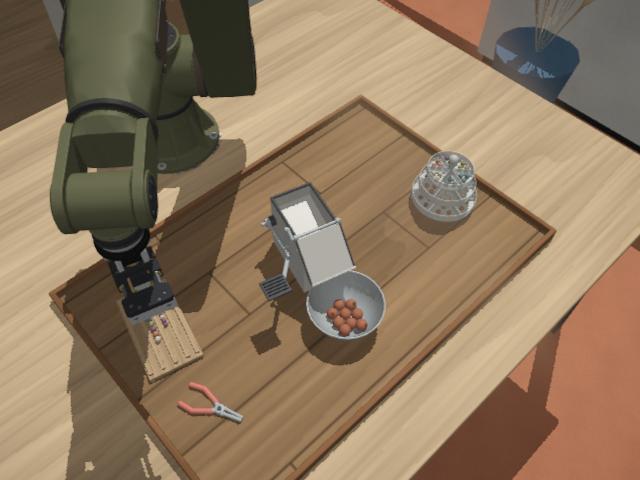

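The beads lie in the bowl, around (346,316) in the scene view. The lid is shut, the paddle is up at (275,287), and the bowl and the other things show at the same pixels as before. The hand is well clear.

```bash
python3 -c "
from station import *
print(job_done())"
```

```text
the job is handed in; nothing more can be done
None
```

The job is done and handed in at about t = 13.7 s. With closed fingertips I pressed the paddle to its stop, where the vertical force rose from about 5 N to about 10 N and the motion stopped. I held it there until all nine beads were in the bowl. Then I eased the lever up at about 8–16 mm/s until the contact force faded to about zero, and moved the hand clear.

**Last checks:**
- **Beads:** I counted nine in the bowl in the scene picture taken with the lever held down, and the final pictures show them still there. The hopper is empty.
- **Lid and lever:** the lid is shut and the paddle is back within 2 mm of where it started.
- **Bowl and other things:** the bowl, carousel and pliers show no movement in either picture.
- **Disagreements:** the network put the board 7 cm (top view) and 3 cm (scene view) from its first reading, because the arm hid part of it. Its visible part is where it was. The network's bowl readings also shifted by about 1 cm, likely because the beads in it change what is visible, since its rim is at the same pixels.

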